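# Hook the guarded slide switch home

## Robot

A 7-joint arm with a two-finger parallel gripper is mounted at the origin on the work surface. World frame = base frame: x ahead of the robot, y to its left, z up, the work surface at z = 0. Lengths are in mm, angles in rad, forces in N, time in s.
With the tool pointing down it reaches from about 350 to 775 mm from the base axis. Payload 3.1 kg.
Tool frame: the origin (TCP) lies on the centre line of the jaws, within the pads' length; the fingertips stand 14 mm ahead of it and the grasp point (between the pads) lies 5 mm behind it; z points along the fingers, y is the direction in which the jaws open and shut (so a half turn about z gives the same grasp; the last joint's range is limited). The gripper opens to 85 mm and grips with 20 to 120 N. Pads are 22 mm wide; open, the fingers measure 114 mm over their backs; the gripper's body (76 mm by 85 mm) begins 54 mm behind the grasp point. The pads swing forward as they close: fully open they stand 13 mm farther back than shut.
Start: joints at [-1.283, 0.311, 0.014, 1.512, -0.004, 1.319, -0.027], TCP at [178.093, 520.385, 222.704] pointing down, gripper open.
Joint ranges: [-2.7, 2.7], [-0.3, 1.91], [-1.27, 1.3], [0.12, 2.57], [-1.44, 4.58], [0.2, 2.03], [-3.05, 3.05]. Speed limits (rad/s): [2.79, 2.79, 3.14, 3.14, 3.14, 3.14, 3.14].

## Interface

Orientations are given as [roll, pitch, yaw] about the fixed x, y, z axes, in that order (R = Rz(yaw) Ry(pitch) Rx(roll)).
In Python, from plant import read_state, snapshot, finish_job gives the robot as it stands.
- The arm moves only by the tool drive_tool, never from a script. Its arguments are lists of equal length, an entry for each row: "delta_pos": the shift along the tool's x, y, z in mm, a list of three; "spin": the turn about the tool's z in rad; "jaw": the closure, from 0 (fully open) to 1 (shut). A call has 1 to 8 rows; each row is the pose to reach, as a shift and turn from the pose commanded when the call began, along the tool's axes at that moment; what a row does not reach only later rows make up. A row lasts 1/12 s, in which the tool goes at most 41.7 mm and 7.16 degrees, less where a joint would pass 70% of its speed; a pose out of reach is approached as far as the arm can. A call with a gripper value outside its range is refused whole. The fingers move at their own pace and stop on an object; the grip force is fixed at half the most. Time passes only in rows, so rows that repeat a pose let the fingers close. It gives the time, the measured TCP pose, the force and the opening at its end, in the units of the state.
- read_state(): the state, without advancing time (a new reading comes with each control period).
- snapshot(name): name is "scene" or "top" or "wrist"; returns a dict with "image" (384x512x3 uint8, red, green, blue), "vertical_fov" (degrees; the focal length in pixels is half the picture's height over the tangent of half this angle, whatever the lens; pixels are square), "cx", "cy" (the principal point, pixels), "extrinsics" (4x4, takes a point from camera to world coordinates); the wrist camera has in their place "mount" (4x4, takes a point from camera to tool coordinates, whose origin is the TCP and whose axes are the flange's). Camera axes: x right, y down, z forward; pixel columns grow to the right and rows downward; lengths in mm; the calibration is good to about 2 mm. A picture is of the moment at which its call begins: read the wrist's pose just before it. There is no depth.
- finish_job(): hands the job in, once; it reports no verdict.
The state is a dict: "time": time; "q": joint angles; "joint_velocities": joint speeds; "joint_efforts": joint torques, N m; "tcp_pos": TCP position; "tcp_rot": TCP orientation; "wrist_force": force on the tool from outside, world axes, zero at the start; "wrist_torque": the same for the moment, N m; "grip_width": finger opening in mm.
Only numpy, scipy, OpenCV 4.12 (cv2) and the standard library are available. Lean on these libraries where they do the work, as an engineer would, in place of code of your own. Each camera call takes 0.05 s, during which the arm holds its last target.

## Task

Take the bent reach hook from its rest, reach over the steel guard and, with the hook alone, draw the switch's black paddle towards the guard until it has run to its stop and is fully latched there; keep a steady pull of about 14 newtons on it for a second to make sure, and never press harder than 18 newtons on any part of the switch. Then lay the hook back in its rest as you found it, and leave the other things on the bench where they are.

Things in the scene. Friction and masses are not known exactly. Their poses are not given: they have to be found in the camera images.
- hook: Reach hook, 0.25 kg. Origin: centre of its square wooden handle, 120 long (x), 24 wide (y), 26 high. A bent 8 mm round bar leaves the handle's +x end, rises at x = 85 to z = 65 (centre line), runs level to x = 230 and drops there to the tip at z = -30: a swan neck. At the start x is level, z up and the handle lies in both forks of the rest, 78 mm free between them.
- hook_tip (a point): Lowest point of the hook's free, rounded tip (8 mm thick), at 230, 0, -30 mm in the hook's frame.
- rest: Fixed dark steel stand of the hook. Origin on the bench, x along the hook. Base plate x -175 to -25, 70 wide, 8 thick. Two forks, 12 thick, 58 wide, at x = -145 and -55, each with an open-topped notch 34 wide: floor at z = 50, walls to z = 68. The hook in place: handle centre at x = -100, y = 0, z = 63, tip to +x.
- switch: Fixed slide switch. Origin on the bench under its guard, x from the guard to the switch behind it (away from the robot). Guard: upright steel sheet at x = 0, 4 thick, 180 wide (y), 120 high. Behind: grey housing x 20 to 150, 90 wide, 30 high; terminal box x 150 to 180, 60 wide, 40 high; side cheeks at y = +-88, 50 high. Open above.
- paddle (a point): Point on the switch's black paddle, an upright plate 8 thick (x), 30 wide (y), standing 45 mm out of the housing (z = 30 to 75 above the bench); the point is in the middle of its thickness and width, at z = 60, y = 0. It starts at x = 54 to 102 in the switch's frame and slides to -x against 3 N of friction for 12 to 36 mm, up to a stop.
- latch (a joint): Latching travel of the paddle, m, towards the guard: 0 while it runs freely; at the stop it goes stiff and, pulled with over 7 N, moves a last 5 mm: 0.005 is fully latched, solid. Each unit's stop is set differently, somewhere that leaves the latched paddle's point at x = 37 to 61 mm in the switch's frame; it cannot be seen, only felt. The paddle stays where it is left.
- oil: Bystander: grey plastic bottle, 60 across, 150 high; origin at the underside's centre.
- carton: Bystander: cardboard box 100 x 80 x 70 high; origin at the underside's centre.
- coupling: Bystander: brass pipe coupling, a ring 50 across, 35 high; origin at the underside's centre.
- tin: Bystander: plain tin, 70 across, 80 high; origin at the underside's centre.
Not all that is in view belongs to the job. What is shaped like the rest but pink or turquoise is not meant.

How it is judged (in metres and radians):
On the way:
1. the paddle is fully latched and the hook pulls it against its stop with more than 9 N (value of joint latch above 0.0038 m and contact force between hook and latch above 9 N), for 0.5 s.
At the end, for the whole second after the job is handed in: The paddle is latched (within 1.2 mm), its point within 63 mm of the guard plate, and the hook lies still in both forks of its rest, upright, tip to the rest's +x: handle centre within 18 mm along, 8 mm across and 5 mm in height of its place, direction within 0.15 rad, tilt under 0.12 rad (value of joint latch above 0.0038 m and x of paddle in the frame of switch below 0.063 m and x of hook in the frame of rest between -0.118 and -0.082 m and y of hook in the frame of rest between -0.008 and 0.008 m and z of hook in the frame of rest between 0.058 and 0.068 m and angle between the x axis of hook and the x axis of rest, either way round below 0.15 rad and angle between hook's own z axis and vertical below 0.12 rad and x of hook_tip in the frame of rest above 0.05 m and linear speed of hook below 0.02 m/s); the robot touches nothing.
It fails at once if the hook presses on the switch unit (guard, housing or paddle) with more than 20 N (contact force between hook and switch above 20 N).
It fails at once if the robot itself touches the switch unit (contact force between any of the fingers, the arm and switch above 1 N).
It fails at once if a bystander (bottle, carton, coupling or tin) is moved by more than 20 mm (distance of any of oil, carton, coupling, tin from where it was at the start of the episode above 0.02 m).
It also fails if it takes over 61 s, if anything falls off the work surface, if the arm or the gripper's body presses on something with over 40 N, if the wrist force passes 120 N, or if a joint passes its speed limit or range.

## Working session

There is one attempt and no reset: what is moved stays moved. The work goes in short steps, Python scripts to look and compute and a tool call to move; the robot and the scene stay as the last step left them, time stands still between calls to the robot, and variables do not carry over. Pictures are saved under pics/ and viewed, and the job is handed in when it is done.

Besides the shell and the picture viewer there is one more tool, called after ">>>" by a JSON object that holds its "method" and its "body". drive_tool: Moves the arm, as the interface text tells. Its arguments: {"type":"object","properties":{"delta_pos":{"type":"array","items":{"type":"array","items":{"type":"number"}}},"spin":{"type":"array","items":{"type":"number"}},"jaw":{"type":"array","items":{"type":"number"}}},"required":["delta_pos","spin","jaw"]}

```bash
ls; mkdir -p pics; python3 - <<'E'
from plant import *
import cv2,json
s=read_state();print(s)
for n in("scene","top","wrist"):
    d=snapshot(n);im=d.pop("image");cv2.imwrite(f"pics/{n}0.png",im[:,:,::-1]);print(n,d)
E
```

```text
pics
{'time': 0.0, 'q': array([-1.28270212,  0.31175934,  0.01395651,  1.51306504, -0.00442862,
        1.31919932, -0.02723053]), 'joint_velocities': array([ 0.00104272, -0.001508  ,  0.00084241,  0.00123639,  0.00042335,
       -0.00016816,  0.00041494]), 'joint_efforts': array([-7.51419134e-05, -3.79924786e+01,  1.45936422e-01, -2.30584788e+01,
        1.22405411e-02,  1.38524055e-02, -2.79122688e-06]), 'tcp_pos': array([177.83405826, 519.65792728, 221.59930764]), 'tcp_rot': array([-3.13919315e+00,  5.96266939e-05,  2.81187137e+00]), 'wrist_force': array([-1.02607098,  0.24889492, -0.58423256]), 'wrist_torque': array([-0.06692927,  0.05335455, -0.00283445]), 'grip_width': 85.68087192460472}
scene {'vertical_fov': 56.42810260902333, 'cx': 254.33504445126118, 'cy': 190.22838778306502, 'extrinsics': array([[-8.92595629e-01,  2.40206067e-01, -3.81541724e-01,
         9.62068221e+02],
       [ 4.50835405e-01,  4.84023279e-01, -7.49979268e-01,
         7.48854453e+02],
       [ 4.52550610e-03, -8.41440735e-01, -5.40330463e-01,
         6.47784382e+02],
       [ 0.00000000e+00,  0.000000
[... 244 characters left out ...]
      [-9.99756325e-01, -1.65651259e-02, -1.45906770e-02,
        -4.01241316e+01],
       [ 1.63809399e-02, -1.13660097e-01, -9.93384642e-01,
         1.36230133e+03],
       [ 0.00000000e+00,  0.00000000e+00,  0.00000000e+00,
         1.00000000e+00]])}
wrist {'vertical_fov': 71.09048203768127, 'cx': 255.81866468814763, 'cy': 193.87730128430604, 'mount': array([[ 4.72889312e-04, -9.59274299e-01, -2.82475833e-01,
         7.22434961e+01],
       [ 9.99999858e-01,  5.23453009e-04, -1.03533719e-04,
         1.00784301e+00],
       [ 2.47180060e-04, -2.82475744e-01,  9.59274410e-01,
        -1.51579590e+02],
       [ 0.00000000e+00,  0.00000000e+00,  0.00000000e+00,
         1.00000000e+00]])}
```

View pics/scene0.png

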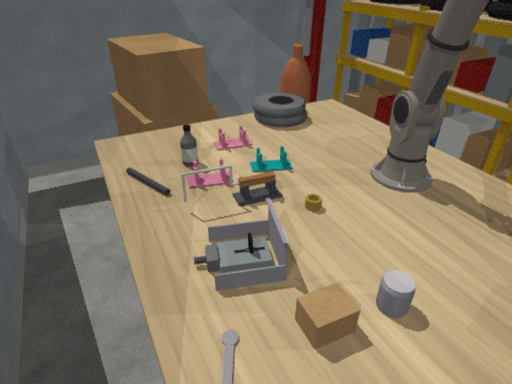

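View pics/top0.png

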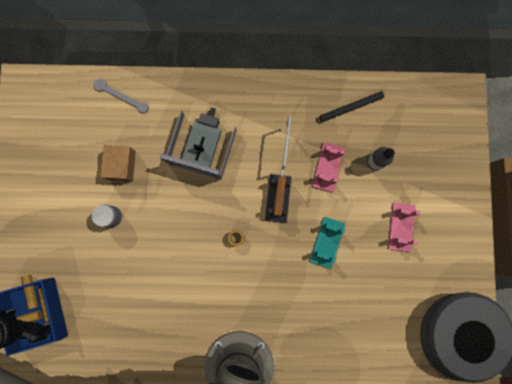

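View pics/wrist0.png

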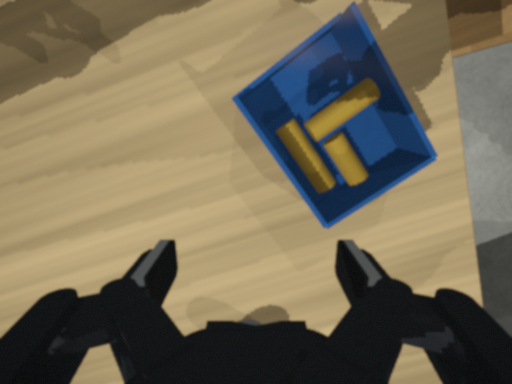

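The hook lies in the dark rest: handle at top (279,195), scene (257,183). The rest-shaped distractors are pink at (328,167) and (402,227), and turquoise at (327,243). Switch is at top (203,145). Next, an enlarged crop to confirm the rest and the switch.

```bash
python3 - <<'E'
import cv2,numpy as np
t=cv2.imread("pics/top0.png");s=cv2.imread("pics/scene0.png")
a=cv2.resize(t[95:235,150:310],None,fx=5,fy=5,interpolation=cv2.INTER_CUBIC)[:600,:800]
cv2.imwrite("pics/tc.png",cv2.resize(t[100:230,150:320],(785,600),interpolation=cv2.INTER_CUBIC))
cv2.imwrite("pics/sc.png",cv2.resize(s[155:295,175:325],(640,597),interpolation=cv2.INTER_CUBIC))
E
```

```text
(no output)
```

View pics/tc.png

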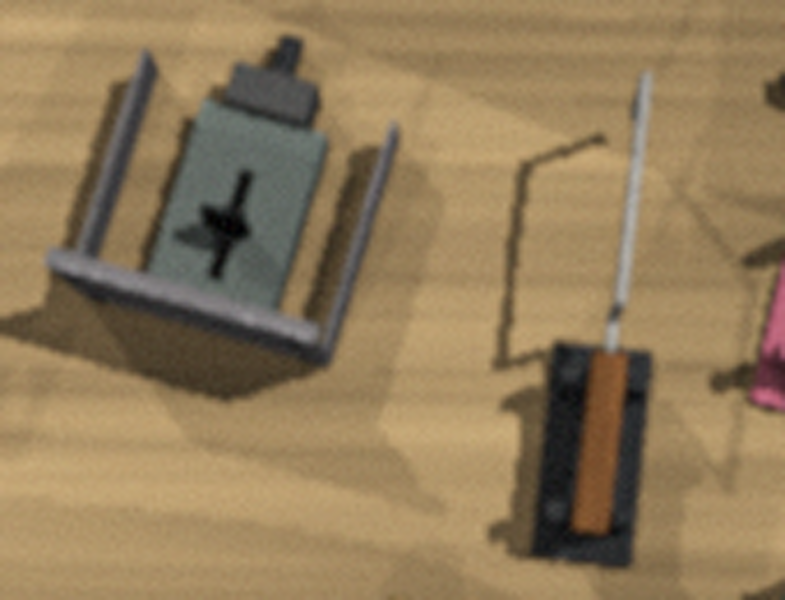

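View pics/sc.png

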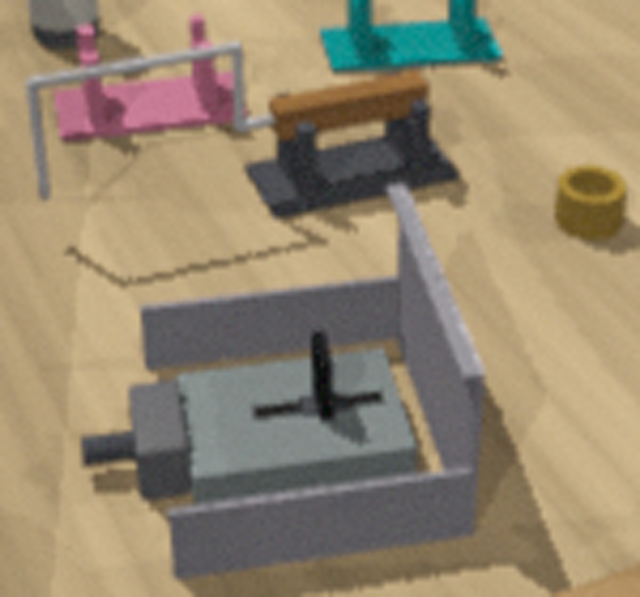

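```bash
cat > h.py <<'E'
import numpy as np,cv2
from scipy.spatial.transform import Rotation as R
def cam(d,st=None):
    f=192/np.tan(np.radians(d["vertical_fov"])/2)
    if "extrinsics" in d: T=np.array(d["extrinsics"])
    else:
        B=np.eye(4);B[:3,:3]=R.from_euler("xyz",st["tcp_rot"]).as_matrix();B[:3,3]=st["tcp_pos"];T=B@np.array(d["mount"])
    return f,d["cx"],d["cy"],T
def ray(c,uv,z):
    f,cx,cy,T=c;v=T[:3,:3]@np.array([(uv[0]-cx)/f,(uv[1]-cy)/f,1]);return T[:3,3]+v*(z-T[2,3])/v[2]
def proj(c,p):
    f,cx,cy,T=c;q=T[:3,:3].T@(np.array(p)-T[:3,3]);return f*q[0]/q[2]+cx,f*q[1]/q[2]+cy
def tri(ps):
    A=np.zeros((3,3));b=np.zeros(3)
    for c,uv in ps:
        f,cx,cy,T=c;v=T[:3,:3]@np.array([(uv[0]-cx)/f,(uv[1]-cy)/f,1]);v/=np.linalg.norm(v);M=np.eye(3)-np.outer(v,v);A+=M;b+=M@T[:3,3]
    return np.linalg.solve(A,b)
E
python3 - <<'E'
from h import *;from plant import snapshot
import pickle
d=snapshot("top");c=cam(d);s=snapshot("scene");pickle.dump((c,cam(s)),open("cams.pkl","wb"))
k=lambda x,y:(x/785*170+150-.38,y/600*130+100-.38)
im=d["image"][:,:,::-1].copy();hsv=cv2.cvtColor(im,cv2.COLOR_BGR2HSV)
m=cv2.inRange(hsv,(5,120,40),(16,255,220));m[:170]=0;m[225:]=0;m[:,:265]=0;m[:,300:]=0
cs=max(cv2.findContours(m,0,2)[0],key=cv2.contourArea);r=cv2.minAreaRect(cs);print(r)
print("handle c",ray(c,r[0],76))
for p in[(592,352),(630,352),(612,533),(574,533)]:print(ray(c,k(*p),76))
print("bar far end z65+4",ray(c,k(647,75),67),"near",ray(c,k(618,305),67))
print("guard",ray(c,k(50,255),120),ray(c,k(322,335),120))
print("paddle top",ray(c,k(205,212),75),ray(c,k(248,225),75))
print("housing far corners",ray(c,k(205,100),30),ray(c,k(327,138),30))
for n,p in dict(carton=(117,152),).items():print(ray(c,p,70))
print("oil",ray(c,(386,155),150),"tin",ray(c,(105,215),80),"coup",ray(c,(235,238),35))
E
```

```text
((279.5394592285156, 195.50474548339844), (8.816746711730957, 39.79450225830078), 6.842772960662842)
handle c [ 515.76309651 -115.44129146   76.        ]
[ 575.36024268 -109.65116269   76.        ]
[ 575.78709891 -134.60535034   76.        ]
[ 456.8781669 -123.8720001   76.       ]
[456.49316207 -99.18410253  76.        ]
bar far end z65+4 [ 765.19706948 -145.16748915   67.        ] near [ 608.38213384 -127.05157834   67.        ]
guard [625.38745866 237.38762712 120.        ] [577.07076148  63.80885289 120.        ]
paddle top [664.42333531 146.76196858  75.        ] [656.21410272 118.19279594  75.        ]
housing far corners [752.25822217 155.84166732  30.        ] [727.13996638  71.43945084  30.        ]
[641.23378072 380.6699716   70.        ]
oil [ 631.01485411 -417.1308341   150.        ] tin [448.77710214 402.82336627  80.        ] coup [386.42695994  17.69465765  35.        ]
```

Hook and its dark rest confirmed, at about (516,-117) with yaw of about -0.1. The switch guard centre is about (601,151) with yaw of about -0.27, and the paddle sits at x≈62. I'll hover over the hook next.

```bash
cat >> h.py <<'E'
def delta(st,p,yaw=None):
    Rm=R.from_euler("xyz",st["tcp_rot"]).as_matrix()
    d=Rm.T@(np.array(p,float)-st["tcp_pos"])
    sp=None
    if yaw is not None: sp=-((yaw-st["tcp_rot"][2]+np.pi)%(2*np.pi)-np.pi)
    return d.round(1),sp
E
python3 -c "
from h import *;from plant import read_state
print(delta(read_state(),(510,-115,222),np.pi-.095))"
```

```text
(array([-519.8, -493.3,    0.8]), np.float64(-0.23474470302138917))
```

>>> {"method": "drive_tool", "body": {"delta_pos": [[-29,-27,0],[-58,-55,0],[-87,-82,0],[-116,-110,0],[-145,-137,0],[-174,-165,0],[-203,-192,0],[-232,-220,0]], "spin": [-0.03,-0.06,-0.09,-0.12,-0.15,-0.18,-0.21,-0.235], "jaw": [0,0,0,0,0,0,0,0]}}

```text
time: 0.92
tcp_pos: [326.8, 235.4, 222.8]
tcp_rot: [3.141, 0.0, 3.049]
wrist_force: [0.5, -0.0, -0.6]
grip_width: 85.5
```

```bash
python3 -c "
from h import *;from plant import read_state
s=read_state();print(s['q'],s['tcp_pos'],s['tcp_rot']);print(delta(s,(510,-115,222),np.pi-.095))"
```

```text
[-8.91229583e-01  1.16806378e-03  2.26303921e-01  1.87741951e+00
 -6.37190780e-04  1.26225694e+00  8.13090844e-01] [326.84573384 235.35584465 222.83797864] [3.14080729e+00 3.27875499e-04 3.04861970e+00]
(array([-214.9, -331.8,    0.6]), np.float64(0.0020270439289009623))
```

>>> {"method": "drive_tool", "body": {"delta_pos": [[-21,-33,0],[-43,-66,0],[-65,-100,0],[-86,-133,0],[-108,-166,0],[-129,-199,0],[-150,-232,0],[-172,-265,0]], "spin": [0,0,0,0,0,0,0,0], "jaw": [0,0,0,0,0,0,0,0]}}

```text
time: 1.58
tcp_pos: [472.9, -44.6, 223.0]
tcp_rot: [3.141, 0.001, 3.047]
wrist_force: [1.1, 0.6, 0.9]
grip_width: 85.5
```

>>> {"method": "drive_tool", "body": {"delta_pos": [[-21,-33,0],[-42,-62,0],[-42,-65,0],[-42,-65,0]], "spin": [0,0,0,0], "jaw": [0,0,0,0]}}

```text
time: 1.92
tcp_pos: [508.0, -115.0, 222.4]
tcp_rot: [-3.139, -0.001, 3.041]
wrist_force: [1.1, -0.2, -0.2]
grip_width: 85.5
```

```bash
python3 - <<'E'
from h import *;from plant import *;import pickle
s=read_state();d=snapshot("wrist");cv2.imwrite("pics/w1.png",d["image"][:,:,::-1]);pickle.dump((s,d),open("w1.pkl","wb"));print(s['q'],s['tcp_pos'],s['tcp_rot'],s["wrist_force"],s["time"])
E
```

```text
[-0.32217714  0.28367879  0.64980555  1.60911478 -0.17377985  1.3083739
  1.82366172] [ 508.03064312 -115.01057598  222.36045691] [-3.13928635e+00 -6.41459456e-04  3.04082969e+00] [ 1.1091862  -0.16848157 -0.18068798] 1.9167
```

View pics/w1.png

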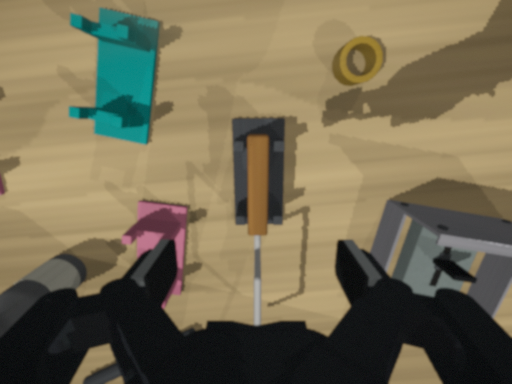

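The handle runs from (258,135) to (257,235) in the wrist view, centred in the dark rest between the jaws. The bar heads off to image-bottom, and the switch is at right.

```bash
python3 - <<'E'
from h import *;import pickle
s,d=pickle.load(open("w1.pkl","rb"));c=cam(d,s);im=d["image"][:,:,::-1].copy();hsv=cv2.cvtColor(im,cv2.COLOR_BGR2HSV)
m=cv2.inRange(hsv,(5,120,40),(16,255,255));m[:,:230]=0;m[:,290:]=0
cs=max(cv2.findContours(m,0,2)[0],key=cv2.contourArea)
r=cv2.minAreaRect(cs);b=cv2.boxPoints(r);print(r,b)
for p in b: print(ray(c,p,76).round(1))
# side: fit centreline by rows in world
P=[]
for v in range(140,232):
    xs=np.where(m[v]>0)[0]
    if len(xs)>8:P.append([*ray(c,(xs.min()-.5,v),76)[:2],*ray(c,(xs.max()+.5,v),76)[:2]])
P=np.array(P);print("edge yaw",np.arctan(np.polyfit(P[:,0],P[:,1],1)),np.arctan(np.polyfit(P[:,2],P[:,3],1))[0],"widths",np.mean(P[:,3]-P[:,1]))
print("ends",P[[0,-1]].round(1))
mb=cv2.resize(im[100:260,200:330],(487,600),interpolation=cv2.INTER_CUBIC);cv2.imwrite("pics/w1c.png",mb)
E
```

```text
((257.4999694824219, 183.99996948242188), (99.99998474121094, 20.999996185302734), 90.0) [[246.99997 133.99997]
 [267.99997 133.99997]
 [267.99997 233.99997]
 [246.99997 233.99997]]
[ 455.3 -118.6   76. ]
[457.6 -95.9  76. ]
[ 575.4 -106.3   76. ]
[ 572.9 -131.5   76. ]
edge yaw [-0.10225717 -1.55688709] -0.11415809343736645 widths 23.194056749197127
ends [[ 461.6 -119.8  464.   -96. ]
 [ 567.8 -129.2  569.9 -108.8]]
```

View pics/w1c.png

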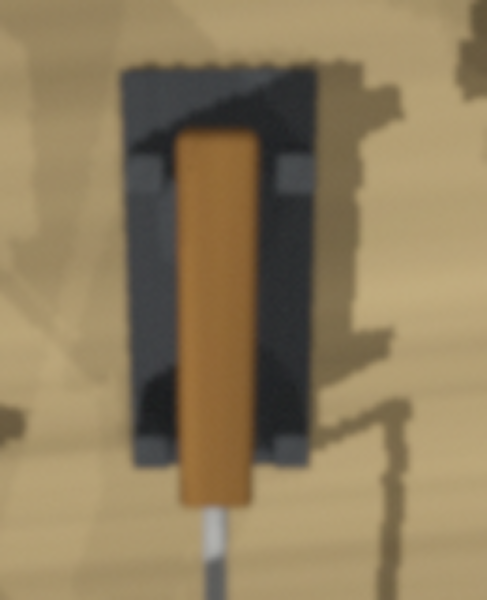

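```bash
python3 -c "
from h import *;from plant import read_state
s=read_state();print(delta(s,(520.5,-115.2,58),np.pi-.107))"
```

```text
(array([-13.1,  -1.7, 164.2]), np.float64(0.00997254025421812))
```

>>> {"method": "drive_tool", "body": {"delta_pos": [[-6,-1,20],[-12,-1,50],[-12,-1,80],[-12,-1,110],[-12,-1,135],[-12,-1,150],[-12,-1,160],[-12,-1,164]], "spin": [0.01,0.01,0.01,0.01,0.01,0.01,0.01,0.01], "jaw": [0,0,0,0,0,0,0,0]}}

```text
time: 2.63
tcp_pos: [518.9, -111.2, 57.3]
tcp_rot: [3.14, -0.003, 3.04]
wrist_force: [-0.1, 0.1, 0.3]
grip_width: 85.1
```

>>> {"method": "drive_tool", "body": {"delta_pos": [[0,0,0],[0,0,0]], "spin": [0,0], "jaw": [0,0]}}

```text
time: 2.8
tcp_pos: [520.9, -113.2, 59.7]
tcp_rot: [3.141, 0.002, 3.038]
wrist_force: [-0.2, 0.2, -0.3]
grip_width: 85.5
```

```bash
python3 - <<'E'
from h import *;from plant import *
s=read_state();print(s['q'],s['tcp_pos'],s['tcp_rot'])
d=snapshot("wrist");cv2.imwrite("pics/w2.png",d["image"][:,:,::-1])
E
```

```text
[-0.2568691   0.47352051  0.58552438  1.79657398 -0.31291443  0.96311792
  1.92562124] [ 520.89171599 -113.22972887   59.70056689] [3.14117389e+00 1.86515960e-03 3.03794268e+00]
```

View pics/w2.png

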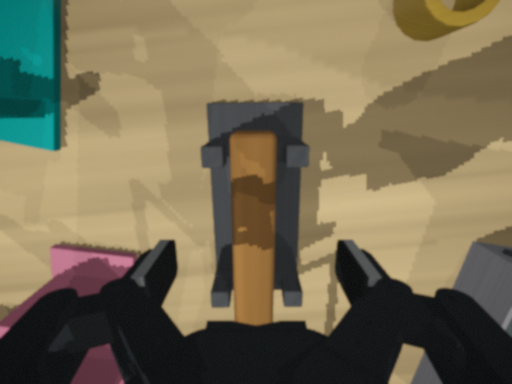

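The handle centre is at col 253 and the jaws' centre at about 256, so it is well centred. Closing now.

>>> {"method": "drive_tool", "body": {"delta_pos": [[0,0,0],[0,0,0],[0,0,0],[0,0,0],[0,0,0],[0,0,0],[0,0,0],[0,0,0]], "spin": [0,0,0,0,0,0,0,0], "jaw": [0.4,0.6,0.7,0.8,0.9,1,1,1]}}

```text
time: 3.52
tcp_pos: [520.3, -114.1, 59.2]
tcp_rot: [-3.141, 0.001, 3.037]
wrist_force: [-1.4, -0.8, 5.0]
grip_width: 21.9
```

>>> {"method": "drive_tool", "body": {"delta_pos": [[0,0,0],[0,0,0],[0,0,0],[0,0,0]], "spin": [0,0,0,0], "jaw": [1,1,1,1]}}

```text
time: 3.85
tcp_pos: [520.3, -114.1, 59.2]
tcp_rot: [-3.141, 0.001, 3.037]
wrist_force: [-1.2, -1.3, 5.6]
grip_width: 22.3
```

```bash
python3 - <<'E'
from h import *;from plant import *
s=read_state();print(s['q'],s['tcp_pos'],s['tcp_rot'],s['wrist_force'],s['wrist_torque'])
E
```

```text
[-0.25595005  0.47436929  0.58615234  1.79699091 -0.31284645  0.96313983
  1.92592805] [ 520.31984498 -114.07045632   59.22625003] [-3.14146786e+00  7.34807382e-04  3.03670596e+00] [-1.18394003 -1.31012549  5.63022917] [-0.04370266  0.29029709  0.02363516]
```

Gripped at width 22 mm. Return pose for later: TCP (520.3,-114.1,59.2), yaw 3.037. Lifting now.

>>> {"method": "drive_tool", "body": {"delta_pos": [[0,0,-4],[0,0,-12],[0,0,-25],[0,0,-42],[0,0,-62],[0,0,-84],[0,0,-104],[0,0,-112]], "spin": [0,0,0,0,0,0,0,0], "jaw": [1,1,1,1,1,1,1,1]}}

```text
time: 4.52
tcp_pos: [521.3, -114.1, 173.3]
tcp_rot: [-3.142, 0.004, 3.037]
wrist_force: [-0.0, -0.2, -3.1]
grip_width: 21.8
```

>>> {"method": "drive_tool", "body": {"delta_pos": [[0,0,0],[0,0,0]], "spin": [0,0], "jaw": [1,1]}}

```text
time: 4.68
tcp_pos: [519.6, -113.4, 170.1]
tcp_rot: [3.141, -0.001, 3.037]
wrist_force: [-0.7, -0.5, -3.5]
grip_width: 21.8
```

```bash
python3 - <<'E'
from h import *;from plant import *
s=read_state();print(s['tcp_pos'],s['tcp_rot'],s['wrist_force'],s['wrist_torque'])
a=snapshot("scene")["image"][:,:,::-1];b=snapshot("top")["image"][:,:,::-1];w=snapshot("wrist")["image"][:,:,::-1]
cv2.imwrite("pics/s3.png",a);cv2.imwrite("pics/t3.png",b);cv2.imwrite("pics/w3.png",w)
cv2.imwrite("pics/s3c.png",cv2.resize(a[100:300,130:350],(660,600),interpolation=cv2.INTER_CUBIC))
E
```

```text
[ 519.58708698 -113.43481646  170.08161918] [ 3.14124650e+00 -9.36499038e-04  3.03707784e+00] [-0.68819297 -0.45003476 -3.54741973] [0.05289288 0.13314735 0.00274469]
```

View pics/s3c.png

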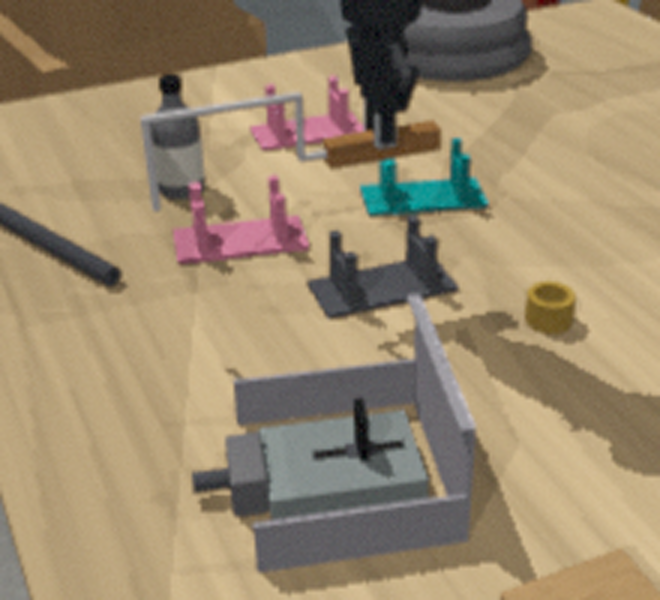

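View pics/t3.png

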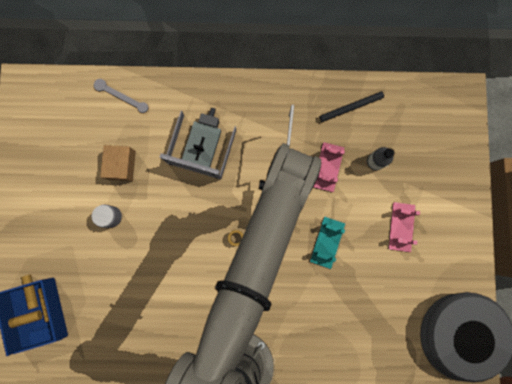

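```bash
python3 - <<'E'
from h import *;import pickle
ct,cs=pickle.load(open("cams.pkl","rb"))
y=-.106;h=np.array([514.5,-113.8,174]);Rz=R.from_euler("z",y).as_matrix()
for n,p in dict(tip=(230,0,-30),corner=(230,0,65),corner2=(85,0,65),rear=(-60,0,13)).items(): print(n,np.array(proj(cs,h+Rz@p)).round(1))
print("meas tip (181.7,169) corner (179.3,140) c2 (229.7,132.3), rear top ~(275,142.5)")
k=lambda x,y:(x/785*170+150-.38,y/600*130+100-.38)
q=lambda x,y:(x/660*220+130-.33,y/600*200+100-.33)
# guard top corners (left y+, right y-)
print("guard y+ ",tri([(ct,k(50,258)),(cs,q(468,437))]))
print("guard y- ",tri([(ct,k(322,335)),(cs,q(413,300))]))
print("paddle top",tri([(ct,k(227,216)),(cs,q(360,403))]))
E
python3 - <<'E'
import cv2
t=cv2.imread("pics/top0.png");cv2.imwrite("pics/tsw.png",cv2.resize(t[105:185,155:240],(637,600),interpolation=cv2.INTER_CUBIC))
t=cv2.imread("pics/s3.png");cv2.imwrite("pics/ssw.png",cv2.resize(t[195:295,190:290],(600,600),interpolation=cv2.INTER_CUBIC))
E
```

```text
tip [181.8 169.9]
corner [178.2 139.3]
corner2 [229.3 131.9]
rear [275.7 141.2]
meas tip (181.7,169) corner (179.3,140) c2 (229.7,132.3), rear top ~(275,142.5)
guard y+  [624.35726553 239.49259261 112.00104493]
guard y-  [576.75194258  64.91559842 114.83364101]
paddle top [660.95969403 131.94920056  78.33924933]
```

View pics/tsw.png

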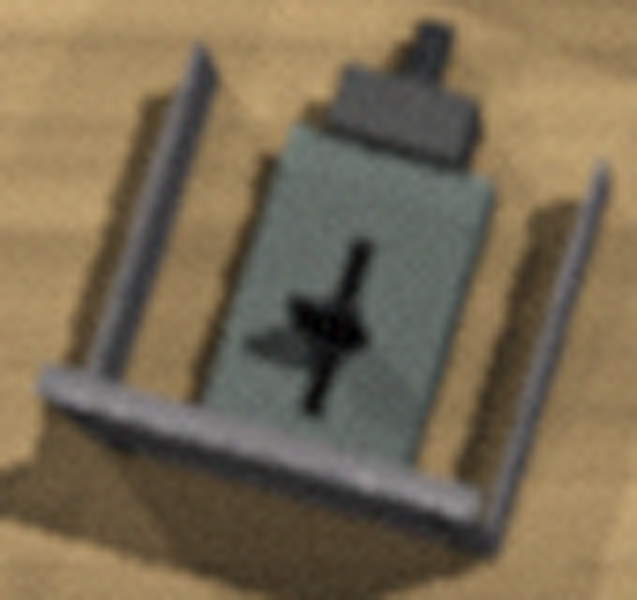

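View pics/ssw.png

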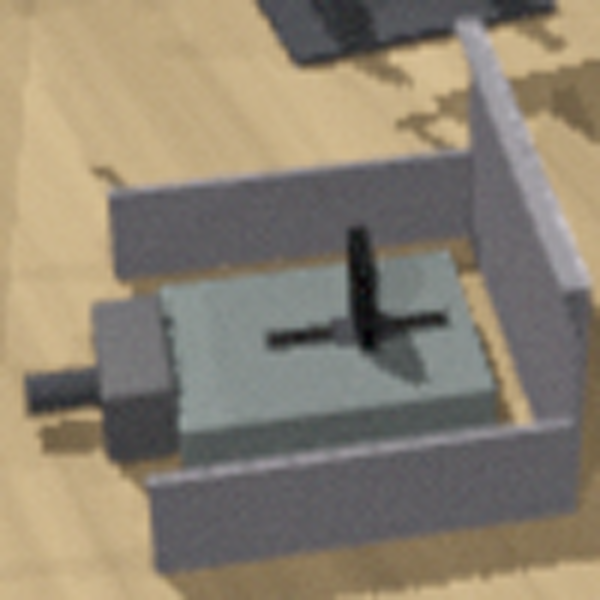

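Hook geometry is as predicted, with no slip in the grip (tip measured (181.7,169), predicted (181.8,169.9)). The paddle top is at switch x≈62. Moving the tip over the far side of the paddle.

```bash
python3 -c "
from h import *;from plant import read_state
s=read_state();print(delta(s,(464.8,187.4,178),2.872))"
```

```text
(array([ 85. , 293.4,  -8.7]), np.float64(0.1649524520593908))
```

>>> {"method": "drive_tool", "body": {"delta_pos": [[2,8,-4],[6,22,-8],[12,42,-8],[20,68,-8],[28,96,-8],[36,124,-8],[44,152,-8],[52,180,-8]], "spin": [0.0,0.01,0.03,0.05,0.07,0.09,0.11,0.13], "jaw": [1,1,1,1,1,1,1,1]}}

```text
time: 5.5
tcp_pos: [486.0, 72.7, 178.3]
tcp_rot: [3.142, -0.001, 2.906]
wrist_force: [0.1, 0.9, -2.6]
grip_width: 21.9
```

```bash
python3 -c "
from h import *;from plant import read_state
s=read_state();print(delta(s,(464.8,187.4,178),2.872))"
```

```text
(array([ 47.4, 106.6,   0.4]), np.float64(0.034143116429760756))
```

>>> {"method": "drive_tool", "body": {"delta_pos": [[11,26,0],[22,50,0],[31,72,0],[38,88,0],[43,99,0],[47,107,0],[47,107,0],[47,107,0]], "spin": [0.01,0.02,0.03,0.034,0.034,0.034,0.034,0.034], "jaw": [1,1,1,1,1,1,1,1]}}

```text
time: 6.17
tcp_pos: [466.3, 184.9, 178.6]
tcp_rot: [-3.14, 0.0, 2.873]
wrist_force: [-0.7, -0.3, -3.8]
grip_width: 22.2
```

```bash
python3 - <<'E'
from h import *;from plant import *;import pickle
s=read_state();print(s['q'],s['tcp_pos'],s['tcp_rot'],s['wrist_force'],s['wrist_torque'],s['time'])
a=snapshot("scene")["image"][:,:,::-1];b=snapshot("top")["image"][:,:,::-1];d=snapshot("wrist")
pickle.dump((s,d),open("w4.pkl","wb"))
cv2.imwrite("pics/s4.png",a);cv2.imwrite("pics/t4.png",b);cv2.imwrite("pics/w4.png",d["image"][:,:,::-1])
cv2.imwrite("pics/s4c.png",cv2.resize(a[140:300,160:340],(675,600),interpolation=cv2.INTER_CUBIC))
cv2.imwrite("pics/t4c.png",cv2.resize(b[95:215,150:280],(650,600),interpolation=cv2.INTER_CUBIC))
E
```

```text
[-0.8371621   0.26020807  0.52120808  1.72758412 -0.13729784  1.19089048
  1.02254709] [466.31432694 184.94079066 178.55300947] [-3.14046406e+00  1.34682063e-04  2.87269536e+00] [-0.74738804 -0.2876359  -3.80036058] [-0.06880106  0.05211668 -0.01241991] 6.1667
```

View pics/s4c.png

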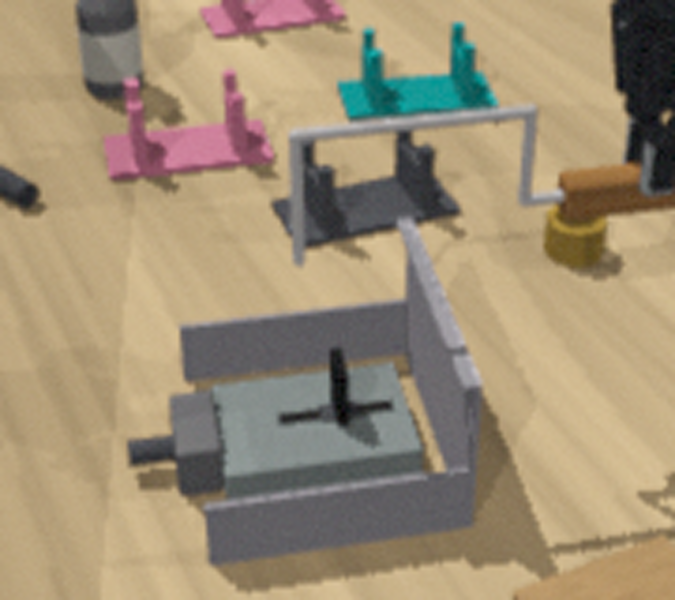

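View pics/t4c.png

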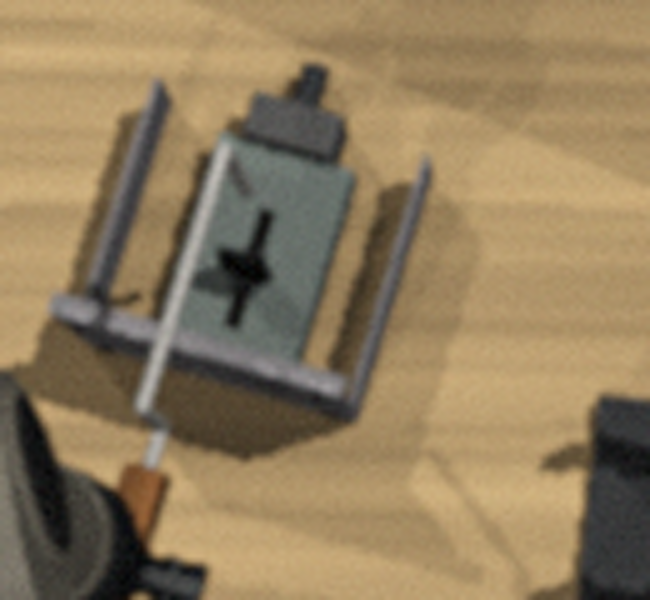

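View pics/w4.png

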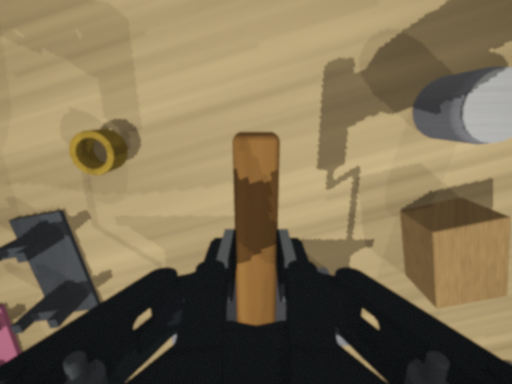

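```bash
python3 - <<'E'
from h import *;import pickle
ct,cs=pickle.load(open("cams.pkl","rb"))
k=lambda x,y:(x/5+150-.4,y/5+95-.4)
q=lambda x,y:(x/3.75+160-.37,y/3.75+140-.37)
t=np.array([466.3,184.9,178.6]);Rz=R.from_euler("z",-.27).as_matrix()
p=t+Rz@(225,0,3.8-30);c=t+Rz@(225,0,68.8);print("tip",p,"corner",c)
print("corner ray",ray(ct,k(224,141),251), "c2",ray(ct,k(147,408),251),"pred c2",t+Rz@(80,0,68.8))
print("scene tip pred",proj(cs,p),"meas",q(299,263),"corner pred",proj(cs,c),"meas",q(296,133))
G=np.array([601,150.8,0]);print("tip in switch",Rz.T@(p-G))
print("paddle",Rz.T@(ray(ct,k(243,264),75)-G),ray(ct,k(243,264),75))
# fit of guard & slot
for n,uv,z in [("gL",(55,303),120),("gR",(345,382),120),("slot far",(267,212),30),("slot near",(233,325),30),("padL",(218,258),75),("padR",(270,272),75)]:
    w=ray(ct,k(*uv),z);print(n,w.round(1),(Rz.T@(w-G)).round(1))
E
```

```text
tip [683.14845168 124.88542675 152.4       ] corner [683.14845168 124.88542675 247.4       ]
corner ray [688.62181034 122.18547314 251.        ] c2 [545.34696965 157.61222092 251.        ] pred c2 [543.40167171 163.56148506 247.4       ]
scene tip pred (np.float64(239.63595412118954), np.float64(210.552783990446)) meas (239.36333333333334, 209.76333333333332) corner pred (np.float64(238.87630880920162), np.float64(175.69413260900154)) meas (238.56333333333333, 175.09666666666666)
tip in switch [ 86.08451827  -3.06413696 152.4       ]
paddle [60.35287428 -0.87056301 75.        ] [658.93413722 133.86296785  75.        ]
gL [624.4 236.9 120. ] [ -0.4  89.2 120. ]
gR [580.6  66.1 120. ] [  2.9 -87.1 120. ]
slot far [701.9 125.9  30. ] [103.9   2.9  30. ]
slot near [629.1 145.   30. ] [28.7  1.9 30. ]
padL [662.4 149.2  75. ] [59.6 14.8 75. ]
padR [654.3 117.3  75. ] [ 60.3 -18.1  75. ]
```

The tip is at switch (86,-3), the paddle at x≈60 and y≈-1, and the image agrees to within about 1 px. Lowering behind the paddle to tip z≈42.

>>> {"method": "drive_tool", "body": {"delta_pos": [[0,2,8],[0,2,26],[0,2,48],[0,2,70],[0,2,88],[0,2,100],[0,2,107],[0,2,110]], "spin": [0,0,0,0,0,0,0,0], "jaw": [1,1,1,1,1,1,1,1]}}

```text
time: 6.98
tcp_pos: [466.1, 186.7, 67.2]
tcp_rot: [-3.14, -0.002, 2.872]
wrist_force: [-0.2, -0.2, -2.2]
grip_width: 22.0
```

>>> {"method": "drive_tool", "body": {"delta_pos": [[0,0,0],[0,0,0],[0,0,0]], "spin": [0,0,0], "jaw": [1,1,1]}}

```text
time: 7.23
tcp_pos: [467.9, 187.9, 69.7]
tcp_rot: [3.14, 0.002, 2.873]
wrist_force: [-0.6, -0.4, -3.6]
grip_width: 21.7
```

```bash
python3 - <<'E'
from h import *;from plant import *;import pickle
s=read_state();print(s['q'],s['tcp_pos'],s['tcp_rot'],s['wrist_force'],s['wrist_torque'],s['time'])
a=snapshot("scene")["image"][:,:,::-1];b=snapshot("top")["image"][:,:,::-1]
cv2.imwrite("pics/s5.png",a);cv2.imwrite("pics/t5.png",b)
x=cv2.resize(a[180:290,180:290],(600,600),interpolation=cv2.INTER_CUBIC)
cv2.imwrite("pics/s5c.png",x)
E
```

```text
[-0.79950396  0.38757404  0.48736695  1.86258493 -0.22088237  0.94223791
  1.08942225] [467.86415916 187.86100998  69.65943898] [3.14007946e+00 1.75471602e-03 2.87268763e+00] [-0.63111518 -0.4472189  -3.57612313] [ 0.00693709  0.08481675 -0.00019568] 7.2333
```

View pics/s5c.png

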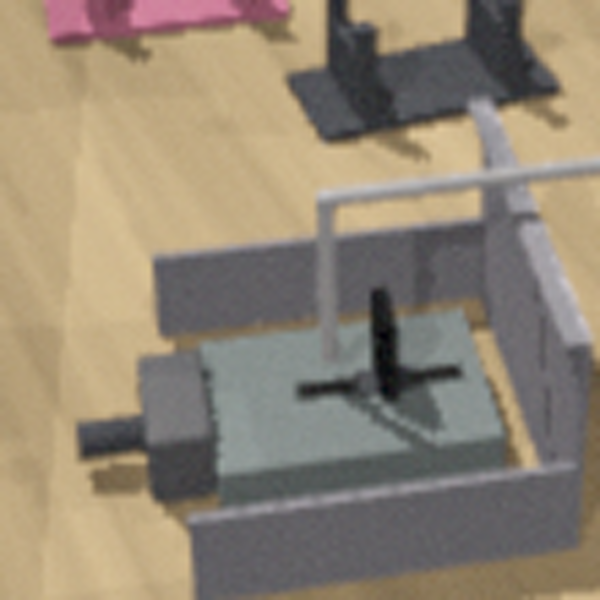

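The tip (330,360 in the crop) is behind the paddle (385,345), the bar clears the guard, and the baseline force is (-0.6,-0.4,-3.6). Pulling along tool +x now, in small steps with force checks.

>>> {"method": "drive_tool", "body": {"delta_pos": [[3,0,0],[6,0,0],[9,0,0],[12,0,0],[14,0,0],[16,0,0],[16,0,0],[16,0,0]], "spin": [0,0,0,0,0,0,0,0], "jaw": [1,1,1,1,1,1,1,1]}}

```text
time: 8.0
tcp_pos: [451.4, 191.9, 68.8]
tcp_rot: [3.141, -0.0, 2.873]
wrist_force: [-0.8, 0.1, -2.6]
grip_width: 21.9
```

>>> {"method": "drive_tool", "body": {"delta_pos": [[1,0,0],[2,0,0],[3,0,0],[4,0,0],[5,0,0],[6,0,0],[6,0,0]], "spin": [0,0,0,0,0,0,0], "jaw": [1,1,1,1,1,1,1]}}

```text
time: 8.58
tcp_pos: [445.6, 193.4, 68.8]
tcp_rot: [3.142, 0.0, 2.873]
wrist_force: [2.9, -0.2, -2.4]
grip_width: 22.5
```

>>> {"method": "drive_tool", "body": {"delta_pos": [[0.5,0,0],[1,0,0],[1.5,0,0],[2,0,0],[2.5,0,0],[3,0,0]], "spin": [0,0,0,0,0,0], "jaw": [1,1,1,1,1,1]}}

```text
time: 9.08
tcp_pos: [442.7, 194.2, 68.7]
tcp_rot: [-3.142, 0.0, 2.873]
wrist_force: [3.2, -1.0, -3.2]
grip_width: 21.9
```

```bash
cat >> h.py <<'E'
def rep(lab=""):
    from plant import read_state
    s=read_state();Rm=R.from_euler("xyz",s["tcp_rot"]).as_matrix()
    G=np.array([601,150.8,0]);Rz=R.from_euler("z",-.27).as_matrix()
    t=s["tcp_pos"]+Rz@(225,0,-26.2)
    print(lab,s["time"],"F tool",(Rm.T@s["wrist_force"]).round(2),"T tool",(Rm.T@s["wrist_torque"]).round(3),"tip sw",(Rz.T@(t-G)).round(1),"tcp",s["tcp_pos"].round(1),"yaw",s["tcp_rot"][2].round(3))
E
python3 -c "
from h import *;rep()"
```

```text
9.0833 F tool [-3.37 -0.09  3.25] T tool [-0.037 -0.561 -0.06 ] tip sw [60.9 -0.4 42.5] tcp [442.7 194.2  68.7] yaw 2.873
```

>>> {"method": "drive_tool", "body": {"delta_pos": [[0.6,0,0],[1.2,0,0],[1.8,0,0],[2.4,0,0],[3,0,0],[3.6,0,0]], "spin": [0,0,0,0,0,0], "jaw": [1,1,1,1,1,1]}}

```text
time: 9.58
tcp_pos: [439.2, 195.2, 68.7]
tcp_rot: [3.142, 0.0, 2.873]
wrist_force: [2.5, -0.1, -2.6]
grip_width: 22.0
```

>>> {"method": "drive_tool", "body": {"delta_pos": [[0.6,0,0],[1.2,0,0],[1.8,0,0],[2.4,0,0],[3,0,0],[3.6,0,0]], "spin": [0,0,0,0,0,0], "jaw": [1,1,1,1,1,1]}}

```text
time: 10.08
tcp_pos: [437.2, 195.9, 69.0]
tcp_rot: [3.141, 0.003, 2.872]
wrist_force: [5.5, -0.9, -4.0]
grip_width: 21.9
```

```bash
python3 -c "
from h import *;rep()"
```

```text
10.0833 F tool [-5.49  0.61  3.98] T tool [ 0.005 -1.217 -0.025] tip sw [55.1 -0.3 42.8] tcp [437.2 195.9  69. ] yaw 2.872
```

>>> {"method": "drive_tool", "body": {"delta_pos": [[0.3,0,0],[0.6,0,0],[0.6,0,0]], "spin": [0,0,0], "jaw": [1,1,1]}}

```text
time: 10.33
tcp_pos: [437.2, 195.9, 69.2]
tcp_rot: [3.141, 0.004, 2.872]
wrist_force: [6.2, -2.0, -4.1]
grip_width: 22.3
```

```bash
python3 -c "
from h import *;rep()"
```

```text
10.3333 F tool [-6.55 -0.31  4.14] T tool [ 0.045 -1.218 -0.042] tip sw [55.1 -0.2 43. ] tcp [437.2 195.9  69.2] yaw 2.872
```

Stop felt at tip x≈55 (force 6.5–7 N). Continuing gently to overcome the latch.

>>> {"method": "drive_tool", "body": {"delta_pos": [[0.3,0,0],[0.6,0,0],[0.9,0,0],[0.9,0,0]], "spin": [0,0,0,0], "jaw": [1,1,1,1]}}

```text
time: 10.67
tcp_pos: [436.7, 196.1, 69.3]
tcp_rot: [3.14, 0.004, 2.872]
wrist_force: [6.0, -1.4, -3.3]
grip_width: 22.5
```

```bash
python3 -c "
from h import *;rep()"
```

```text
10.6667 F tool [-6.16  0.25  3.37] T tool [ 0.005 -1.341  0.005] tip sw [54.6 -0.2 43.1] tcp [436.7 196.1  69.3] yaw 2.872
```

>>> {"method": "drive_tool", "body": {"delta_pos": [[0.3,0,0],[0.6,0,0],[0.9,0,0],[0.9,0,0]], "spin": [0,0,0,0], "jaw": [1,1,1,1]}}

```text
time: 11.0
tcp_pos: [435.9, 196.3, 69.3]
tcp_rot: [3.14, 0.004, 2.872]
wrist_force: [6.7, -1.4, -3.9]
grip_width: 21.8
```

```bash
python3 -c "
from h import *;rep()"
```

```text
11.0 F tool [-6.86  0.41  3.9 ] T tool [-0.028 -1.344  0.035] tip sw [53.7 -0.2 43.1] tcp [435.9 196.3  69.3] yaw 2.872
```

>>> {"method": "drive_tool", "body": {"delta_pos": [[0.4,0,0],[0.8,0,0],[1.2,0,0],[1.6,0,0],[1.6,0,0]], "spin": [0,0,0,0,0], "jaw": [1,1,1,1,1]}}

```text
time: 11.42
tcp_pos: [434.3, 196.7, 69.3]
tcp_rot: [3.14, 0.004, 2.872]
wrist_force: [7.0, -1.5, -4.3]
grip_width: 21.9
```

```bash
python3 -c "
from h import *;rep()"
```

```text
11.4167 F tool [-7.14  0.44  4.33] T tool [-0.018 -1.376 -0.02 ] tip sw [52.1 -0.2 43.1] tcp [434.3 196.7  69.3] yaw 2.872
```

>>> {"method": "drive_tool", "body": {"delta_pos": [[0.3,0,0],[0.6,0,0],[0.9,0,0],[1.2,0,0],[1.2,0,0]], "spin": [0,0,0,0,0], "jaw": [1,1,1,1,1]}}

```text
time: 11.83
tcp_pos: [433.2, 197.1, 69.3]
tcp_rot: [3.14, 0.005, 2.872]
wrist_force: [6.7, -2.8, -4.7]
grip_width: 21.8
```

```bash
python3 -c "
from h import *;rep()"
```

```text
11.8333 F tool [-7.2  -0.88  4.7 ] T tool [-0.028 -1.337  0.04 ] tip sw [50.9 -0.2 43.1] tcp [433.2 197.1  69.3] yaw 2.872
```

>>> {"method": "drive_tool", "body": {"delta_pos": [[0.3,0,0],[0.6,0,0],[0.9,0,0],[0.9,0,0]], "spin": [0,0,0,0], "jaw": [1,1,1,1]}}

```text
time: 12.17
tcp_pos: [432.4, 197.3, 69.3]
tcp_rot: [3.14, 0.005, 2.872]
wrist_force: [6.7, -1.9, -3.4]
grip_width: 22.0
```

```bash
python3 -c "
from h import *;rep()"
```

```text
12.1667 F tool [-6.9  -0.03  3.42] T tool [-0.005 -1.389 -0.042] tip sw [50.1 -0.2 43.1] tcp [432.4 197.3  69.3] yaw 2.872
```

>>> {"method": "drive_tool", "body": {"delta_pos": [[0.3,0,0],[0.6,0,0],[0.8,0,0],[0.8,0,0]], "spin": [0,0,0,0], "jaw": [1,1,1,1]}}

```text
time: 12.5
tcp_pos: [432.3, 197.3, 69.5]
tcp_rot: [3.14, 0.006, 2.872]
wrist_force: [7.7, -1.9, -4.9]
grip_width: 21.9
```

```bash
python3 - <<'E'
from h import *;rep()
from plant import snapshot
a=snapshot("scene")["image"][:,:,::-1]
cv2.imwrite("pics/s6c.png",cv2.resize(a[170:290,180:320],(700,600),interpolation=cv2.INTER_CUBIC))
E
```

```text
12.5 F tool [-7.92  0.19  4.92] T tool [ 0.013 -1.643 -0.039] tip sw [50.  -0.2 43.3] tcp [432.3 197.3  69.5] yaw 2.872
```

View pics/s6c.png

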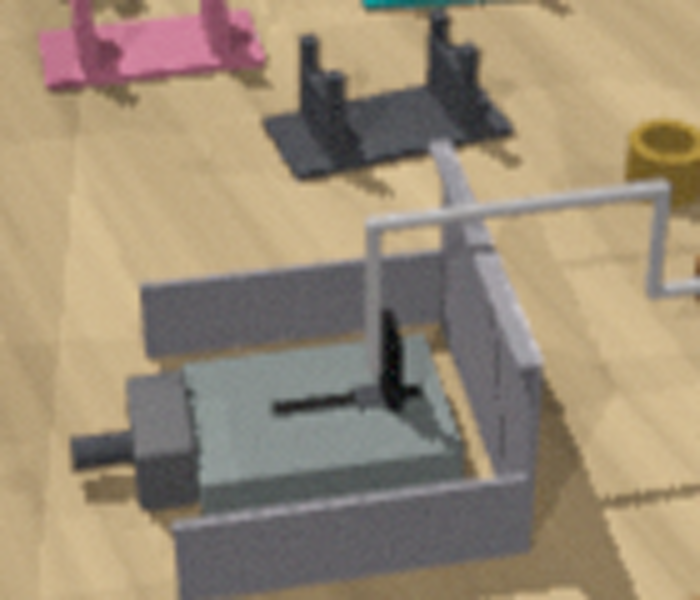

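The latch gave 5 mm (tip 55→50) and is now solid. Raising the pull towards 14 N.

>>> {"method": "drive_tool", "body": {"delta_pos": [[0.4,0,0],[0.8,0,0],[1.2,0,0],[1.2,0,0]], "spin": [0,0,0,0], "jaw": [1,1,1,1]}}

```text
time: 12.88
tcp_pos: [432.3, 197.4, 69.8]
tcp_rot: [3.139, 0.008, 2.871]
wrist_force: [9.0, -2.9, -4.7]
grip_width: 21.9
```

```bash
python3 -c "
from h import *;rep()"
```

```text
12.8833 F tool [-9.41 -0.43  4.8 ] T tool [-0.013 -1.949 -0.004] tip sw [50.  -0.1 43.6] tcp [432.3 197.4  69.8] yaw 2.871
```

>>> {"method": "drive_tool", "body": {"delta_pos": [[0.4,0,0],[0.8,0,0],[0.8,0,0]], "spin": [0,0,0], "jaw": [1,1,1]}}

```text
time: 13.13
tcp_pos: [432.3, 197.5, 70.0]
tcp_rot: [3.139, 0.009, 2.871]
wrist_force: [11.0, -2.6, -5.7]
grip_width: 22.0
```

```bash
python3 -c "
from h import *;rep()"
```

```text
13.1333 F tool [-11.21   0.42   5.82] T tool [ 0.006 -2.099 -0.04 ] tip sw [50.  -0.  43.8] tcp [432.3 197.5  70. ] yaw 2.871
```

>>> {"method": "drive_tool", "body": {"delta_pos": [[0.4,0,0],[0.8,0,0],[0.8,0,0]], "spin": [0,0,0], "jaw": [1,1,1]}}

```text
time: 13.38
tcp_pos: [432.3, 197.5, 70.1]
tcp_rot: [3.139, 0.011, 2.871]
wrist_force: [11.4, -3.7, -5.6]
grip_width: 22.2
```

```bash
python3 -c "
from h import *;rep()"
```

```text
13.3833 F tool [-11.96  -0.54   5.73] T tool [ 1.00e-03 -2.36e+00 -1.00e-03] tip sw [49.9  0.  43.9] tcp [432.3 197.5  70.1] yaw 2.871
```

>>> {"method": "drive_tool", "body": {"delta_pos": [[0.4,0,0],[0.8,0,0],[0.8,0,0]], "spin": [0,0,0], "jaw": [1,1,1]}}

```text
time: 13.63
tcp_pos: [432.3, 197.6, 70.3]
tcp_rot: [3.138, 0.012, 2.87]
wrist_force: [12.0, -3.6, -5.5]
grip_width: 22.2
```

```bash
python3 -c "
from h import *;rep()"
```

```text
13.6333 F tool [-12.47  -0.28   5.61] T tool [ 0.029 -2.591 -0.048] tip sw [49.9  0.1 44.1] tcp [432.3 197.6  70.3] yaw 2.87
```

>>> {"method": "drive_tool", "body": {"delta_pos": [[0.3,0,0],[0.4,0,0],[0.4,0,0],[0.4,0,0],[0.4,0,0],[0.4,0,0],[0.4,0,0],[0.4,0,0]], "spin": [0,0,0,0,0,0,0,0], "jaw": [1,1,1,1,1,1,1,1]}}

```text
time: 14.3
tcp_pos: [432.3, 197.6, 70.4]
tcp_rot: [3.138, 0.013, 2.87]
wrist_force: [13.6, -3.8, -6.6]
grip_width: 21.9
```

```bash
python3 -c "
from h import *;rep()"
```

```text
14.3 F tool [-14.01  -0.03   6.78] T tool [ 0.025 -2.657 -0.024] tip sw [49.9  0.1 44.2] tcp [432.3 197.6  70.4] yaw 2.87
```

>>> {"method": "drive_tool", "body": {"delta_pos": [[0,0,0],[0,0,0],[0,0,0],[0,0,0],[0,0,0],[0,0,0],[0,0,0],[0,0,0]], "spin": [0,0,0,0,0,0,0,0], "jaw": [1,1,1,1,1,1,1,1]}}

```text
time: 14.97
tcp_pos: [432.3, 197.6, 70.4]
tcp_rot: [3.138, 0.013, 2.87]
wrist_force: [12.7, -3.6, -6.9]
grip_width: 21.7
```

```bash
python3 - <<'E'
from h import *;rep()
from plant import snapshot
a=snapshot("scene")["image"][:,:,::-1]
cv2.imwrite("pics/s7c.png",cv2.resize(a[170:290,180:320],(700,600),interpolation=cv2.INTER_CUBIC))
E
```

```text
14.9667 F tool [-13.16  -0.11   7.02] T tool [-0.025 -2.681  0.024] tip sw [49.9  0.1 44.2] tcp [432.3 197.6  70.4] yaw 2.87
```

View pics/s7c.png

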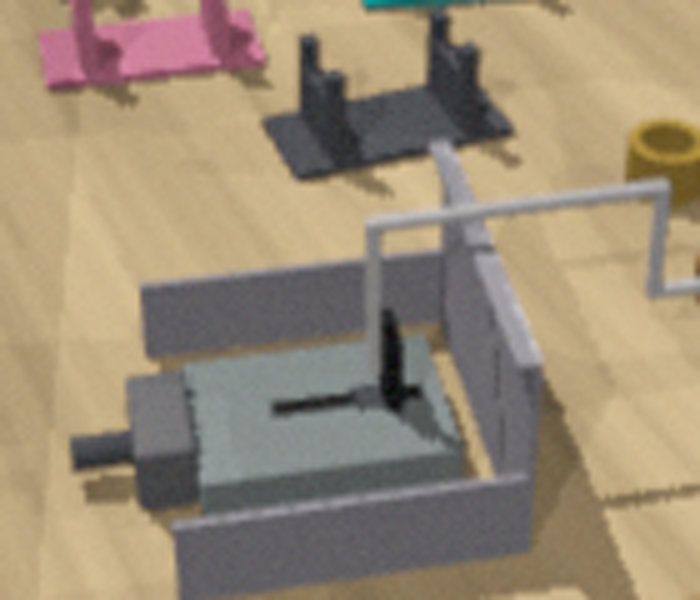

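About 14 N held for over 1.3 s, and the paddle is still at the stop. Releasing now: backing off by 22 mm, then rising.

>>> {"method": "drive_tool", "body": {"delta_pos": [[-1,0,0],[-2.5,0,0],[-4,0,0],[-6,0,0],[-9,0,0],[-13,0,0],[-18,0,0],[-22,0,0]], "spin": [0,0,0,0,0,0,0,0], "jaw": [1,1,1,1,1,1,1,1]}}

```text
time: 15.68
tcp_pos: [445.8, 193.4, 68.3]
tcp_rot: [-3.141, -0.002, 2.873]
wrist_force: [0.3, 0.3, -3.0]
grip_width: 22.2
```

>>> {"method": "drive_tool", "body": {"delta_pos": [[0,0,0],[0,0,0],[0,0,0]], "spin": [0,0,0], "jaw": [1,1,1]}}

```text
time: 15.93
tcp_pos: [446.0, 193.2, 68.5]
tcp_rot: [-3.141, -0.001, 2.873]
wrist_force: [-0.1, -0.2, -3.5]
grip_width: 21.7
```

```bash
python3 - <<'E'
from h import *;rep()
from plant import snapshot
a=snapshot("scene")["image"][:,:,::-1]
cv2.imwrite("pics/s8c.png",cv2.resize(a[170:290,180:320],(700,600),interpolation=cv2.INTER_CUBIC))
E
```

```text
15.9333 F tool [ 0.01 -0.16  3.54] T tool [0.01  0.068 0.028] tip sw [64.3 -0.4 42.3] tcp [446.  193.2  68.5] yaw 2.873
```

View pics/s8c.png

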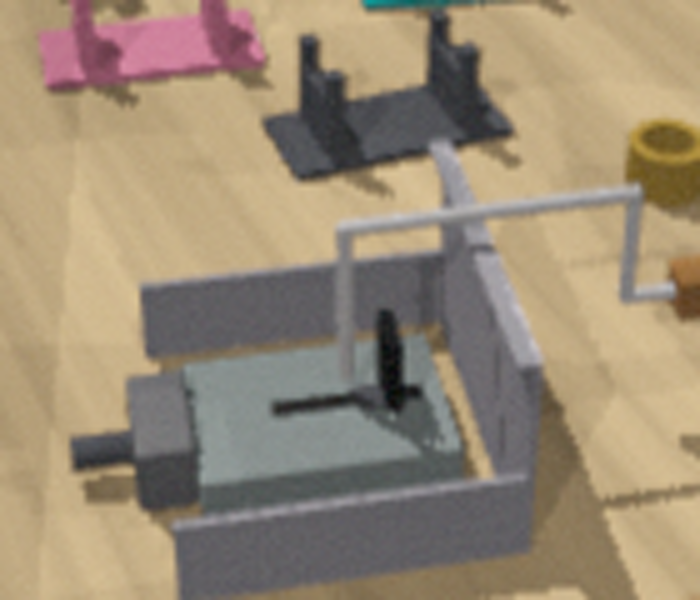

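The hook is clear of the paddle, the force is zero, and the paddle stayed at (390,360). Rising now.

>>> {"method": "drive_tool", "body": {"delta_pos": [[-2,0,-4],[-4,0,-14],[-6,0,-30],[-6,0,-50],[-6,0,-72],[-6,0,-92],[-6,0,-106],[-6,0,-112]], "spin": [0,0,0,0,0,0,0,0], "jaw": [1,1,1,1,1,1,1,1]}}

```text
time: 16.65
tcp_pos: [454.2, 192.1, 184.1]
tcp_rot: [3.137, 0.004, 2.872]
wrist_force: [0.3, 0.7, -3.2]
grip_width: 22.1
```

>>> {"method": "drive_tool", "body": {"delta_pos": [[0,0,0],[0,0,0]], "spin": [0,0], "jaw": [1,1]}}

```text
time: 16.82
tcp_pos: [452.1, 191.5, 180.7]
tcp_rot: [3.141, -0.0, 2.873]
wrist_force: [-0.4, 0.7, -3.3]
grip_width: 21.9
```

```bash
python3 -c "
from h import *;from plant import read_state;rep()
s=read_state();print(delta(s,(520.3,-114.1,178),3.037))"
```

```text
16.8167 F tool [0.6  0.54 3.26] T tool [-0.012  0.1    0.001] tip sw [ 70.7  -0.5 154.5] tcp [452.1 191.5 180.7] yaw 2.873
(array([-146.9, -276.6,    2.6]), np.float64(-0.16419510387592018))
```

>>> {"method": "drive_tool", "body": {"delta_pos": [[-5,-9,0],[-13,-25,0],[-25,-47,0],[-38,-72,0],[-52,-98,0],[-66,-124,0],[-80,-150,0],[-94,-176,0]], "spin": [0,-0.01,-0.03,-0.05,-0.07,-0.09,-0.11,-0.13], "jaw": [1,1,1,1,1,1,1,1]}}

```text
time: 17.48
tcp_pos: [495.1, -5.5, 179.5]
tcp_rot: [-3.14, -0.003, 3.003]
wrist_force: [0.2, -0.2, -2.6]
grip_width: 22.1
```

```bash
python3 -c "
import numpy as np
# remaining in rotated frame, commanded
a=-.13;v=np.array([-146.9+94,-276.6+176]);print(np.cos(a)*v[0]+np.sin(a)*v[1],-np.sin(a)*v[0]+np.cos(a)*v[1])
from h import *;from plant import read_state
s=read_state();print(delta(s,(520.3,-114.1,178),3.037))"
```

```text
-39.41242942997099 -106.60877265228957
(array([ -39.9, -104.1,    1.5]), np.float64(-0.03389229373090563))
```

>>> {"method": "drive_tool", "body": {"delta_pos": [[-10,-26,0],[-19,-50,0],[-27,-72,0],[-33,-88,0],[-37,-98,0],[-39,-105,0],[-39,-105,0],[-39,-105,0]], "spin": [-0.01,-0.02,-0.03,-0.034,-0.034,-0.034,-0.034,-0.034], "jaw": [1,1,1,1,1,1,1,1]}}

```text
time: 18.15
tcp_pos: [519.8, -111.6, 180.1]
tcp_rot: [3.141, -0.002, 3.037]
wrist_force: [0.2, 0.4, -2.8]
grip_width: 22.1
```

>>> {"method": "drive_tool", "body": {"delta_pos": [[0,0,0],[0,0,0],[0,0,0]], "spin": [0,0,0], "jaw": [1,1,1]}}

```text
time: 18.4
tcp_pos: [520.3, -111.0, 180.6]
tcp_rot: [3.141, -0.0, 3.039]
wrist_force: [-0.3, 0.1, -2.2]
grip_width: 22.1
```

```bash
python3 - <<'E'
from h import *;from plant import *;import pickle
s=read_state();print(s["tcp_pos"],s["tcp_rot"],delta(s,(520.3,-114.1,59.2),3.037))
a=snapshot("scene")["image"][:,:,::-1];w=snapshot("wrist")["image"][:,:,::-1]
cv2.imwrite("pics/s9c.png",cv2.resize(a[100:300,130:350],(660,600),interpolation=cv2.INTER_CUBIC));cv2.imwrite("pics/w9.png",w)
ct,cs=pickle.load(open("cams.pkl","rb"))
Rz=R.from_euler("z",s["tcp_rot"][2]-np.pi).as_matrix()
for n,p in dict(tip=(225,0,-26.2),corner=(225,0,68.8),c2=(80,0,68.8),rear=(-65,0,16.8)).items():
    u=np.array(proj(cs,s["tcp_pos"]+Rz@p));print(n,((u-[130,100])*3).round())
E
```

```text
[ 520.3469805  -110.95959403  180.62720883] [ 3.14082499e+00 -2.45762529e-04  3.03919903e+00] (array([ -0.3,  -3.2, 121.4]), np.float64(0.002199026453000741))
tip [155. 202.]
corner [144. 109.]
c2 [298.  87.]
rear [438. 115.]
```

View pics/s9c.png

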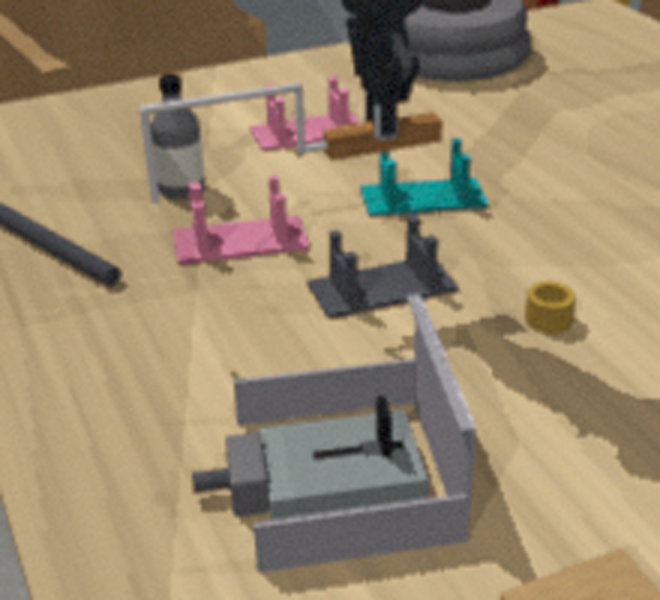

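View pics/w9.png

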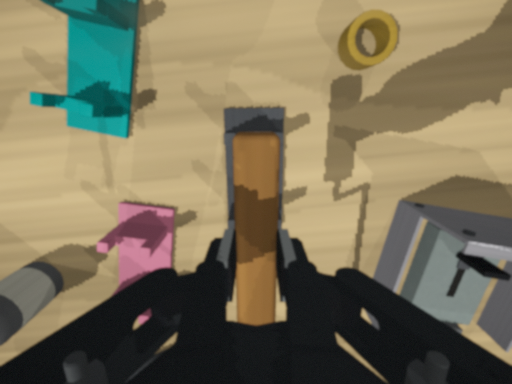

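Hook level as predicted. Correcting y by -3 and descending to just above the forks, then checking.

>>> {"method": "drive_tool", "body": {"delta_pos": [[0,-2,10],[0,-3,28],[0,-3,50],[0,-3,70],[0,-3,84],[0,-3,92],[0,-3,96],[0,-3,96]], "spin": [0,0,0,0,0,0,0,0], "jaw": [1,1,1,1,1,1,1,1]}}

```text
time: 19.17
tcp_pos: [519.4, -115.3, 83.8]
tcp_rot: [-3.141, -0.002, 3.037]
wrist_force: [-0.8, -0.0, -2.2]
grip_width: 21.9
```

>>> {"method": "drive_tool", "body": {"delta_pos": [[0,0,0],[0,0,0],[0,0,0]], "spin": [0,0,0], "jaw": [1,1,1]}}

```text
time: 19.42
tcp_pos: [520.9, -115.7, 85.7]
tcp_rot: [-3.142, 0.002, 3.037]
wrist_force: [0.7, 0.6, -1.9]
grip_width: 21.9
```

```bash
python3 - <<'E'
from h import *;from plant import *
s=read_state();print(s["tcp_pos"],s["tcp_rot"],delta(s,(520.3,-114.1,59.2),3.037))
w=snapshot("wrist")["image"][:,:,::-1];cv2.imwrite("pics/w10.png",w)
E
```

```text
[ 520.92821765 -115.65016519   85.74564912] [-3.14155981e+00  2.35267985e-03  3.03696904e+00] (array([ 0.8,  1.5, 26.5]), np.float64(-3.095921174578464e-05))
```

View pics/w10.png

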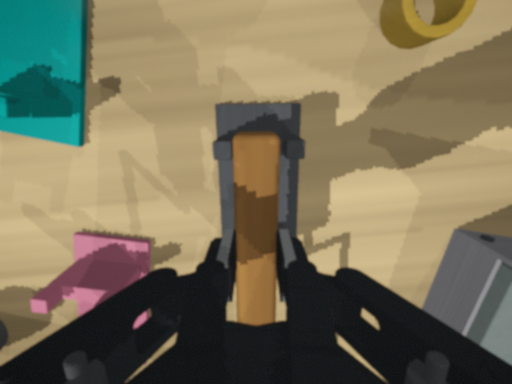

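The handle is centred between the fork posts (214–304, handle centre 257). Lowering in.

>>> {"method": "drive_tool", "body": {"delta_pos": [[0,1,4],[0,1,8],[0,1,12],[0,1,16],[0,1,19],[0,1,22],[0,1,23],[0,1,23]], "spin": [0,0,0,0,0,0,0,0], "jaw": [1,1,1,1,1,1,1,1]}}

```text
time: 20.13
tcp_pos: [519.8, -114.4, 61.3]
tcp_rot: [-3.142, -0.001, 3.037]
wrist_force: [0.5, -0.2, -2.5]
grip_width: 22.1
```

>>> {"method": "drive_tool", "body": {"delta_pos": [[0,0,1],[0,0,2],[0,0,3],[0,0,3],[0,0,3]], "spin": [0,0,0,0,0], "jaw": [1,1,1,1,1]}}

```text
time: 20.55
tcp_pos: [520.3, -114.5, 59.3]
tcp_rot: [3.141, 0.001, 3.037]
wrist_force: [-0.3, 0.7, 2.2]
grip_width: 21.9
```

```bash
python3 - <<'E'
from h import *;from plant import *
rep();s=read_state();print(delta(s,(520.3,-114.1,59.2),3.037))
w=snapshot("wrist")["image"][:,:,::-1];cv2.imwrite("pics/w11.png",w)
a=snapshot("scene")["image"][:,:,::-1]
cv2.imwrite("pics/s11c.png",cv2.resize(a[130:250,160:310],(750,600),interpolation=cv2.INTER_CUBIC))
E
```

```text
20.55 F tool [ 0.33  0.7  -2.16] T tool [-0.058  0.365 -0.039] tip sw [ 218.  -277.2   33.1] tcp [ 520.3 -114.5   59.3] yaw 3.037
(array([0. , 0.4, 0.1]), np.float64(-0.00025277927033018344))
```

View pics/s11c.png

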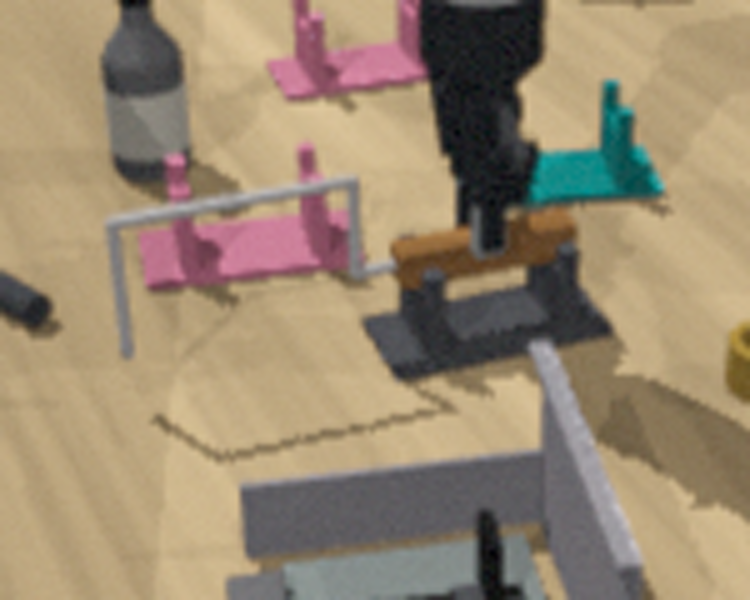

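View pics/w11.png

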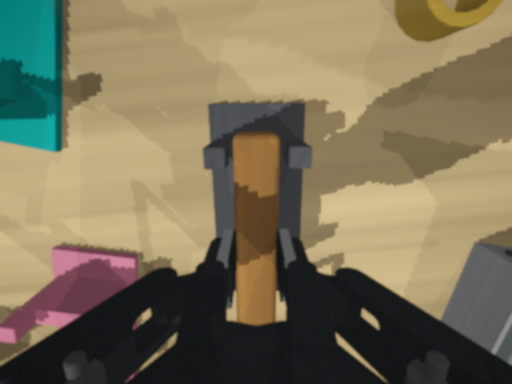

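The handle is seated: the force flipped to upward support and the TCP is within 0.5 mm of the grasp pose. Opening the jaws slowly.

>>> {"method": "drive_tool", "body": {"delta_pos": [[0,0,0],[0,0,0],[0,0,0],[0,0,0],[0,0,0],[0,0,0],[0,0,0],[0,0,0]], "spin": [0,0,0,0,0,0,0,0], "jaw": [0.7,0.65,0.55,0.4,0.2,0,0,0]}}

```text
time: 21.32
tcp_pos: [520.1, -114.4, 58.7]
tcp_rot: [-3.142, 0.0, 3.037]
wrist_force: [0.6, -0.9, 0.7]
grip_width: 85.4
```

>>> {"method": "drive_tool", "body": {"delta_pos": [[0,0,0],[0,0,-5],[0,0,-15],[0,0,-35],[0,0,-65],[0,0,-100],[0,0,-135],[0,0,-165]], "spin": [0,0,0,0,0,0,0,0], "jaw": [0,0,0,0,0,0,0,0]}}

```text
time: 21.98
tcp_pos: [520.5, -114.9, 227.3]
tcp_rot: [-3.141, 0.003, 3.036]
wrist_force: [1.9, -0.2, -0.0]
grip_width: 85.1
```

>>> {"method": "drive_tool", "body": {"delta_pos": [[0,0,0],[0,0,0],[0,0,0],[0,0,0]], "spin": [0,0,0,0], "jaw": [0,0,0,0]}}

```text
time: 22.32
tcp_pos: [519.1, -114.0, 222.5]
tcp_rot: [3.141, -0.003, 3.037]
wrist_force: [-0.6, -0.6, 0.6]
grip_width: 85.6
```

```bash
python3 - <<'E'
from h import *;from plant import *
rep();s=read_state();d=snapshot("wrist");c=cam(d,s);im=d["image"][:,:,::-1].copy();cv2.imwrite("pics/w12.png",im)
hsv=cv2.cvtColor(im,cv2.COLOR_BGR2HSV);m=cv2.inRange(hsv,(5,120,40),(16,255,255));m[:,:230]=0;m[:,290:]=0
r=cv2.minAreaRect(max(cv2.findContours(m,0,2)[0],key=cv2.contourArea));print(r,ray(c,r[0],76))
a=snapshot("scene")["image"][:,:,::-1]
cv2.imwrite("pics/s12.png",a);cv2.imwrite("pics/s12c.png",cv2.resize(a[130:290,160:340],(675,600),interpolation=cv2.INTER_CUBIC))
E
```

```text
22.3167 F tool [ 0.5  -0.7  -0.59] T tool [0.022 0.013 0.011] tip sw [ 216.7 -277.   196.3] tcp [ 519.1 -114.   222.5] yaw 3.037
((255.0, 175.5), (101.0, 22.0), 90.0) [ 512.76973115 -113.13662423   76.        ]
```

View pics/s12c.png

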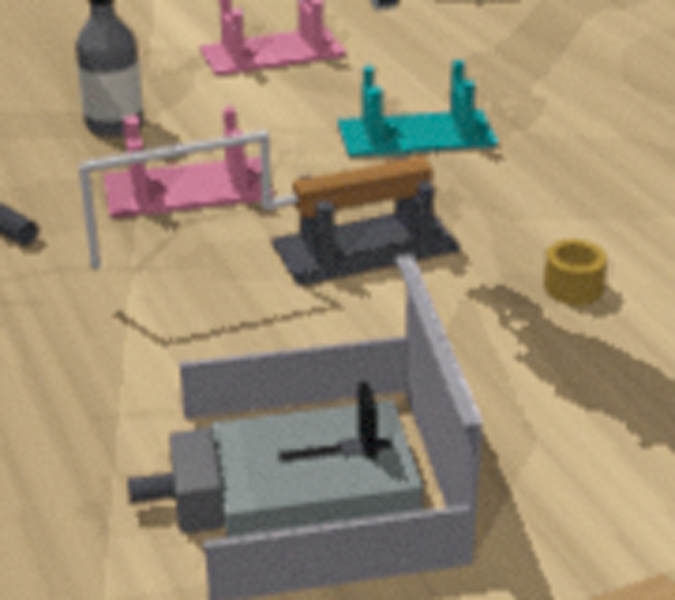

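View pics/w12.png

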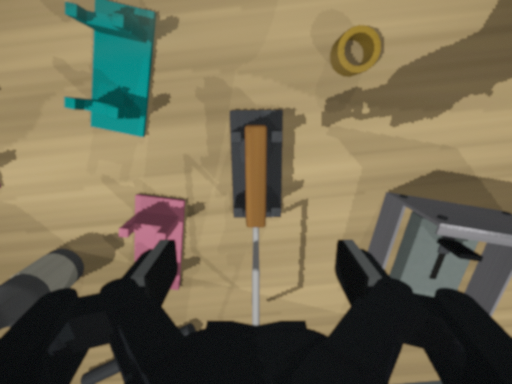

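```bash
python3 - <<'E'
import cv2,numpy as np
a=cv2.imread("pics/scene0.png");b=cv2.imread("pics/s12.png")
for im in(a,b):
    h=cv2.cvtColor(im,cv2.COLOR_BGR2HSV);m=cv2.inRange(h,(5,120,40),(16,255,255))[165:200,225:290];ys,xs=np.nonzero(m);print(len(xs),xs.mean()+225,ys.mean()+165,xs.min()+225,xs.max()+225)
d=cv2.absdiff(cv2.GaussianBlur(a,(5,5),0),cv2.GaussianBlur(b,(5,5),0)).max(2)
v=cv2.resize(np.hstack([a[150:280,170:320],b[150:280,170:320]]),(800,347),interpolation=cv2.INTER_CUBIC);cv2.imwrite("pics/cmp.png",v)
E
```

```text
289 256.5432525951557 178.80622837370242 238 274
291 256.58419243986253 178.92439862542955 238 274
```

View pics/cmp.png

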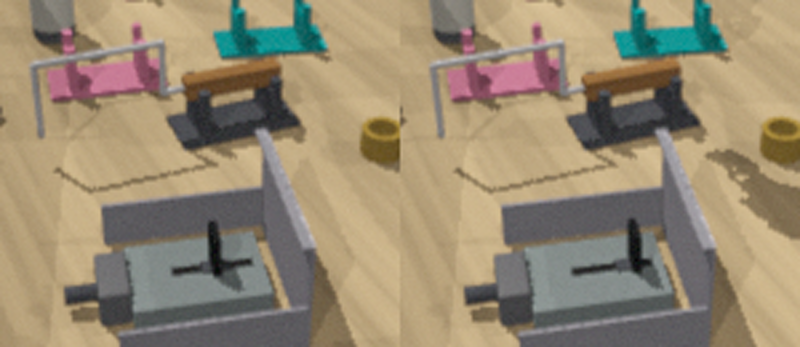

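The handle is back within 0.1 px of where it started in the scene view, and the paddle remains at its stop. Handing in.

```bash
python3 -c "
from plant import finish_job;print(finish_job())"
```

```text
the job is handed in; nothing more can be done
None
```

The paddle is pulled to its stop and latched, and the hook is back in its rest. I handed the job in at about 22 s of the allowed 61 s; no verdict is reported.

- **Latching:** I lowered the hook behind the paddle and pulled. It slid at about 3 N and met the stop with the hook tip about 55 mm behind the guard. It gave a further 5 mm at about 7 N, then went solid.
- **Steady pull:** I held about 13–14.5 N for over 1.3 s and the paddle did not move. The highest wrist reading I saw was about 14 N along the pull, so below 18 N.
- **Last checks:** In the scene view the handle is within about 0.1 px of where it started and level. The paddle stayed at its stop and the gripper is open and clear. The bystanders in view looked unmoved, but I did not measure them.
- **Disagreement:** The last wrist view put the handle centre 2.5 mm further back along the rest than the first did. That is close to the 2 mm calibration error, and the scene view shows no shift.

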